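# Check an angle gauge on the sprung stud

## Task

Check the home-made angle gauge: take it off the wooden offcut by the wooden grip on its top, and set the middle of its foot upright on the round-headed sprung stud, so that the stud gives a little. Then, with the foot still pressing lightly on the stud, rock the gauge sideways until its swinging pointer comes to rest between the two prongs of the marker on its dial, and finish still holding it there: do not let go. Leave the tin and the glass flask where they are.

Things in the scene. Friction and masses are not known exactly. Their poses are not given: they have to be found in the camera images.
- angle_gauge: The loose angle gauge, 0.32 kg, at first standing on the wooden offcut. Origin at the centre of its foot's underside; z up, y to the left along its dial (seen from the front), dial looking to -x. Steel foot 56 (x) x 70 (y) x 12 mm, flat below; above it a white upright dial plate 8 x 84 mm reaching from 22 to 106 mm above the underside; on top a wooden grip, 18 mm thick in x and 24 mm wide in y, from 104 to 158 mm. The pointer hangs in front of the plate from a pivot 98 mm up.
- gauge_grip (a point): Centre of the gauge's wooden grip, 132 mm above the underside of its foot, in the gauge's axes: grasp here from above, closing on the 24 mm width, along the gauge's y.
- gauge_foot (a point): Centre of the underside of the gauge's foot.
- pointer (a joint): Angle of the swinging pointer on the dial (rad), turning about the gauge's own x. It is a free pendulum that always hangs plumb and takes about 1 s to come to rest. 0 = gauge upright; positive = tip towards the gauge's +y (left seen from the front), which happens when the gauge's top leans towards its +y.
- marker (a joint): Angle (rad) of the marker on the dial, same zero and sense as the pointer; set somewhere from 0.17 to 0.37 and stiff. The pointer is on the mark when the two angles are equal.
- pointer_tip (a point): Tip of the pointer, 52 mm from its pivot.
- marker_gap (a point): Middle of the gap between the marker's two black prongs, 52 mm from the pivot; the gap is 8 mm wide.
- joist_offcut: Wooden joist offcut lying on the desk, 85 (x) x 130 (y) x 45 mm high, fixed. Origin at the centre of its underside. The gauge stands on it.
- stud_block: Square wooden block 90 x 90 x 30 mm, fixed, with a 34 mm steel sleeve to 48 mm high and the stud in its middle. Origin at the centre of its underside, z up. A pump, a bottle and a tube, fixed and up to 200 mm high, stand between it and the offcut: carry the gauge over them.
- stud_top (a point): Highest point of the stud's round steel head (a ball head of 16 mm radius), 85 mm above the desk when not pressed.
- stud (a joint): How far the stud is pressed down (m): 0 = up, 0.012 = stop. Its spring begins to give at 1.5 N and stiffens by 0.5 N a mm.
- tin_mid (a point): Bystander: flat brown metal tin with a white cap, 53 x 82 x 124 mm high; this point is in its middle, 55 mm up. Leave alone.
- flask_mid (a point): Bystander: clear glass flask with a neck, 73 mm across, 121 mm high; this point is in its middle, 55 mm up. Leave alone.

How it is judged:
By the outcome, as a careful person would: the job done as asked, in the order asked, and still so for the second after the job is handed in, while the arm keeps its last pose, push and grip.
It also fails if it takes over 48 s, if anything falls off the work surface, if the arm or the gripper's body presses on something with over 40 N, if the wrist force passes 120 N, or if a joint passes its speed limit or range.

## Robot

A 6-joint arm with a two-finger parallel gripper is mounted at the origin on a cart in front of the work surface, level with it; the furniture and walls round the work are solid. World frame = base frame: x ahead of the robot, y to its left, z up, the work surface at z = 0. Lengths are in m, angles in rad, forces in N, time in s.
With the tool pointing down it reaches from about 0.325 to 0.775 m from the base axis. Payload 9.3 kg.
Tool frame: the origin (TCP) lies at the very end of the fingers, on their centre line; the grasp point (between the pads) lies 19 mm behind it; z points along the fingers, y is the line along which they close (so a half turn about z gives the same grasp; the last joint's range is limited). The gripper opens to 85 mm and grips with 20 to 120 N. Pads are 22 mm wide; open, the fingers measure 114 mm over their backs; the gripper's body (76 mm by 85 mm) begins 54 mm behind the grasp point. The pads swing forward as they close: fully open they stand 13 mm farther back than shut.
Start: joints at [-1.32, 0.259, 0.021, 1.334, 0, 1.418], TCP at [0.216, -0.506, 0.231] pointing down, gripper open.
Joint ranges: [-3.04, 3.04], [-0.91, 1.82], [-1.04, 1.36], [-1.92, 1.95], [-1.52, 1.45], [-3.14, 3.14]. Speed limits (rad/s): [2.22, 2.22, 2.79, 3.14, 3.14, 3.14].

## Interface

Orientations are given as a unit quaternion [x, y, z, w].
In Python, from cell import status, get_image, order gives the robot as it stands.
- The arm moves only by the tool apply_moves, never from a script. Its argument "commands" is a list of rows, each an object of numbers: "tx", "ty", "tz": the shift along the tool's x, y, z in mm; "twist": the turn about the tool's z in rad; "gripper": the finger opening in mm, from 0 to 85.4. A call has 1 to 10 rows; each row is the pose to reach, as a shift and turn from the pose commanded when the call began, along the tool's axes at that moment; what a row does not reach only later rows make up. A row lasts 1/8 s, in which the tool goes at most 62.5 mm and 10.7 degrees, less where a joint would pass 70% of its speed; a pose out of reach is approached as far as the arm can. A call with a gripper value outside its range is refused whole. The fingers move at their own pace and stop on an object; "grip_force" is the grip in N (left out, the last holds). Time passes only in rows, so rows that repeat a pose let the fingers close. It gives the time, the measured TCP pose, the force, the opening and the grip force at its end, in the units of the state.
- status.state(): the state, without advancing time (a new reading comes with each control period).
- get_image(name): name is "side" or "top" or "wrist"; returns a dict with "frame" (400x640x3 uint8, red, green, blue), "fx", "fy", "cx", "cy" (pixels), "rvec" (rotation vector, rad) and "tvec" (3), from world to camera coordinates, as OpenCV has them. Camera axes: x right, y down, z forward; pixel columns grow to the right and rows downward; lengths in m; the calibration is good to about 2 mm. The wrist camera is an equidistant fisheye: a pixel r from the principal point sees the ray r / f radians off the axis. A picture is of the moment at which its call begins. There is no depth.
- order.job_done(): hands the job in; it is judged then, once.
The state is a dict: "time_s": time; "q": joint angles; "qd": joint speeds; "effort": joint torques, N m; "tcp_pos": TCP position; "tool_rot": TCP orientation; "wrist_force": force on the tool from outside, world axes, zero at the start; "wrist_torque": the same for the moment, N m; "opening": opening from 0.0 (shut) to 1.0 (fully open); "grasp_force": force on a finger pad.
Only numpy, scipy, OpenCV 4.12 (cv2) and the standard library are available. Lean on these libraries where they do the work, as an engineer would, in place of code of your own. Each camera call takes 0.05 s, during which the arm holds its last target. There are 200 camera calls.

## Working session

There is one attempt and no reset: what is moved stays moved. The work goes in short steps, Python scripts to look and compute and a tool call to move; the robot and the scene stay as the last step left them, time stands still between calls to the robot, and variables do not carry over. Pictures are saved under pics/ and viewed, at most 10 in all, crops included, and the job is handed in when it is done.

Besides the shell and the picture viewer there is one more tool, called after "Emit:" by a JSON object that holds its "op" and its "data". apply_moves: Moves the arm, as the interface text tells. Its arguments: {"type":"object","properties":{"commands":{"type":"array"},"grip_force":{"type":"number"}},"required":["commands"]}

```bash
mkdir -p pics; cat > h.py <<'E'
import numpy as np, cv2
from cell import status, get_image, order
from scipy.spatial.transform import Rotation as R
def save(n,f): 
    im=get_image(n); cv2.imwrite(f'pics/{f}.png',im['frame'][:,:,::-1]); np.save(f'pics/{f}.npy',im,allow_pickle=True); return im
def load(f): return np.load(f'pics/{f}.npy',allow_pickle=True).item()
def ray(im,u,v,fish=False):
    x=(u-im['cx'])/im['fx']; y=(v-im['cy'])/im['fy']
    if fish:
        t=np.hypot(x,y); s=np.sin(t)/t if t>1e-9 else 1; d=np.array([x*s,y*s,np.cos(t)])
    else: d=np.array([x,y,1.])
    M=R.from_rotvec(np.ravel(im['rvec'])).as_matrix(); o=-M.T@np.ravel(im['tvec']); d=M.T@d
    return o,d/np.linalg.norm(d)
def onz(im,u,v,z,fish=False):
    o,d=ray(im,u,v,fish); return o+d*(z-o[2])/d[2]
def onplane(im,u,v,p,n,fish=False):
    o,d=ray(im,u,v,fish); return o+d*(np.dot(np.subtract(p,o),n)/np.dot(d,n))
def two(a,b):
    (o1,d1),(o2,d2)=a,b
    s=np.linalg.lstsq(np.c_[d1,-d2],o2-o1,rcond=None)[0]; p=o1+d1*s[0];q=o2+d2*s[1]
    return (p+q)/2, np.linalg.norm(p-q)
def proj(im,P,):
    M=R.from_rotvec(np.ravel(im['rvec'])).as_matrix(); c=M@np.asarray(P)+np.ravel(im['tvec'])
    return c[0]/c[2]*im['fx']+im['cx'], c[1]/c[2]*im['fy']+im['cy']
E
python3 - <<'E'
from h import *
np.set_printoptions(precision=4,suppress=True)
for n in('side','top'):
    im=save(n,n+'0'); o,d=ray(im,320,200); print(n,im['fx'],o,d)
print(status.state())
E
```

```text
side 407.4189581906016 [0.4719 0.7888 0.8357] [ 0.0441 -0.7356 -0.676 ]
top 418.8504525592306 [0.4232 0.0326 1.3403] [ 0.0733 -0.0247 -0.997 ]
{'time_s': 0.1, 'q': array([-1.3196,  0.2592,  0.0208,  1.3337, -0.    ,  1.4182]), 'qd': array([-0.0016, -0.0016,  0.002 , -0.0005, -0.001 , -0.0008]), 'effort': array([  0.0064, -55.6695,  34.5071,   0.0117,  -0.0001,   0.    ]), 'tcp_pos': array([ 0.216 , -0.5055,  0.2307]), 'tool_rot': array([ 0.9797,  0.2005, -0.    , -0.0006]), 'wrist_force': array([-0.1876, -0.0373,  0.0135]), 'wrist_torque': array([ 0.0058,  0.0283, -0.0297]), 'grasp_force': 0.0, 'opening': 0.9985832005779567}
```

View pics/side0.png

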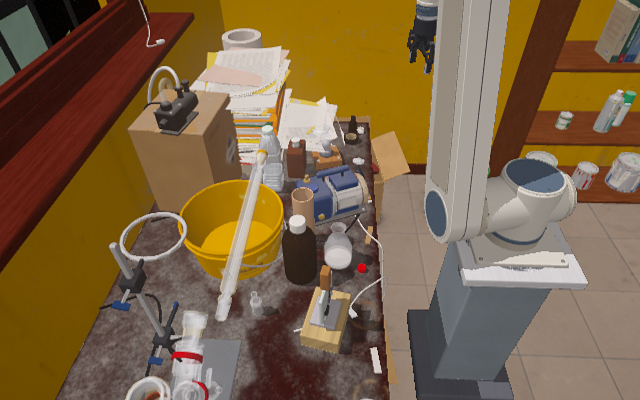

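View pics/top0.png

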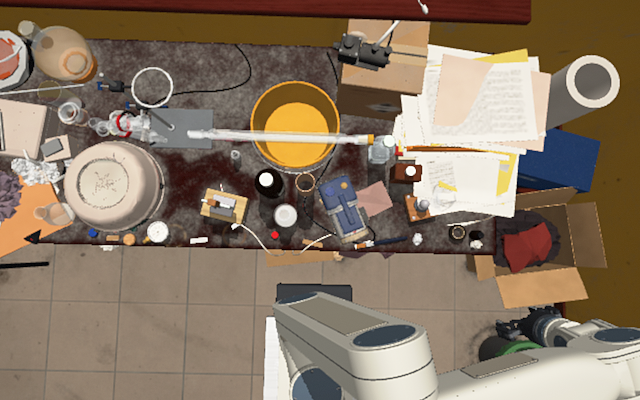

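The side view shows the gauge on its offcut at about (325,310), the pump at (335,195) and the stud block behind it at (327,158). In the top view, the gauge is at (225,205) and the stud block at (418,207). I'll enlarge both.

```bash
python3 - <<'E'
from h import *
s=load('side0')['frame'][:,:,::-1]; t=load('top0')['frame'][:,:,::-1]
c=lambda f,x,y,w,h,k: cv2.resize(f[y:y+h,x:x+w],None,fx=k,fy=k,interpolation=cv2.INTER_CUBIC)
A=np.hstack([c(s,290,260,65,96,6),c(s,280,130,65,96,6)][0:2])
B=np.hstack([c(t,190,180,65,50,6)[:, :390],c(t,385,155,65,50,6)])
A=cv2.resize(A,(780,576)) 
cv2.imwrite('pics/A.png',A)
cv2.imwrite('pics/B.png',B)
E
```

```text
(no output)
```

View pics/A.png

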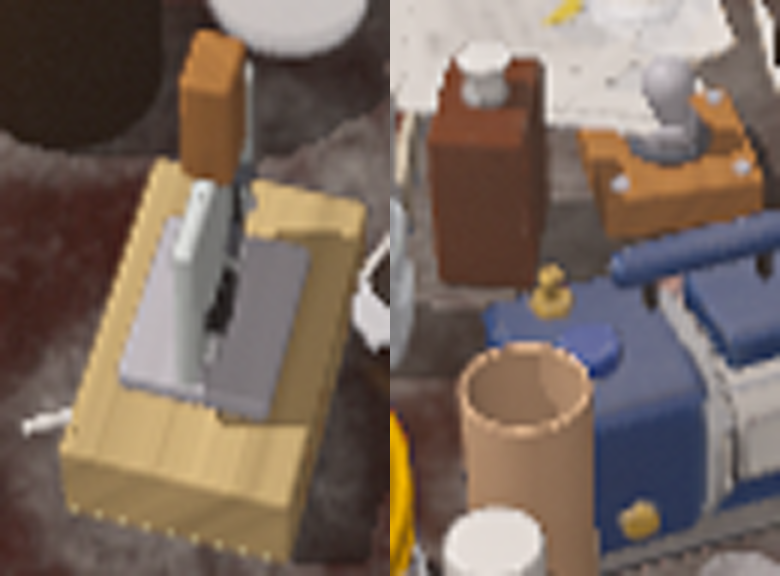

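View pics/B.png

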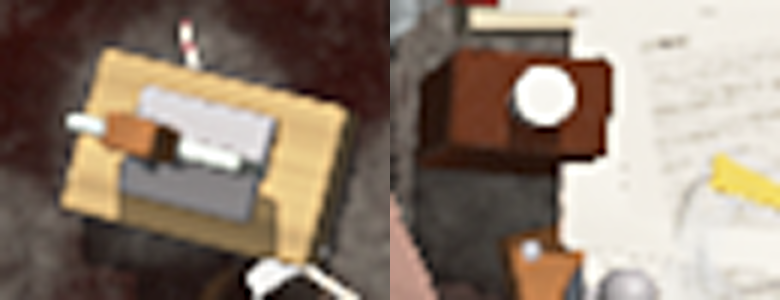

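Crop A shows the grip top at side pixels ≈(326,267), the dial facing the robot, and the stud ball at ≈(327,144). Crop B shows the grip in the top view at ≈(212,203), the ball at ≈(424,202), and the tin next to it. Next I'll triangulate these.

```bash
python3 - <<'E'
from h import *
np.set_printoptions(precision=4,suppress=True)
s=load('side0');t=load('top0')
# scale A: 6 px -> shown 780/780, y 576/576
sp=lambda x,y:(290+x/6,260+y/6) if x<390 else (280+(x-390)/6,130+y/6)
tp=lambda x,y:(190+x/6,180+y/6) if x<390 else (385+(x-390)/6,155+y/6)
print('grip top', two(ray(s,*sp(218,42)),ray(t,*tp(132,130))))
print('ball mid', two(ray(s,*sp(670,88)),ray(t,*tp(627,292))))
print('cap', two(ray(s,*sp(485,52)),ray(t,*tp(545,95))))
print('offcut corners top z.045 (top cam)')
for p in [(107,48),(345,103),(297,262),(62,208)]: print(onz(t,*tp(*p),.045))
print('side');
for p in [(160,158),(365,205),(300,515),(65,455)]: print(onz(s,*sp(*p),.045))
print('foot top z.057 top'); 
for p in [(140,87),(275,118),(252,220),(122,195)]: print(onz(t,*tp(*p),.057))
print('foot side')
for p in [(170,217),(310,250),(265,418),(122,380)]: print(onz(s,*sp(*p),.057))
print('block corners side z.03');
for p in [(580,130),(725,80),(762,175),(605,205)]: print(onz(s,*sp(*p),.03))
E
```

```text
grip top (array([0.4927, 0.2959, 0.2068]), np.float64(0.002163141326055839))
ball mid (array([ 0.5139, -0.3201,  0.0639]), np.float64(0.0019961240367411563))
cap (array([ 0.6061, -0.2623,  0.1247]), np.float64(0.00018000289734050408))
offcut corners top z.045 (top cam)
[0.5458 0.3482 0.045 ]
[0.5209 0.2249 0.045 ]
[0.4384 0.2461 0.045 ]
[0.4628 0.3673 0.045 ]
side
[0.5172 0.2268 0.045 ]
[0.4377 0.2454 0.045 ]
[0.4611 0.373  0.045 ]
[0.544  0.3538 0.045 ]
foot top z.057 top
[0.5252 0.3276 0.057 ]
[0.5113 0.2584 0.057 ]
[0.459  0.2678 0.057 ]
[0.4699 0.3342 0.057 ]
foot side
[0.5114 0.2618 0.057 ]
[0.4588 0.2742 0.057 ]
[0.4739 0.3435 0.057 ]
[0.525  0.3307 0.057 ]
block corners side z.03
[ 0.5636 -0.3268  0.03  ]
[ 0.4835 -0.3775  0.03  ]
[ 0.4617 -0.2878  0.03  ]
[ 0.5459 -0.2587  0.03  ]
```

```bash
python3 - <<'E'
from h import *
np.set_printoptions(precision=3,suppress=True)
im=save('wrist','w0'); st=status.state(); T=R.from_quat(st['tool_rot'])
o,d=ray(im,im['cx'],im['cy'],True)
print(im['fx'],im['cx'],im['cy'],'cam in tool',T.inv().apply(o-st['tcp_pos']),'axis',T.inv().apply(d)); _,e=ray(im,im['cx']+50,im['cy'],True);print('img right',T.inv().apply(e-d))
print(T.as_matrix())
# wanted viewing spot: gauge centre offset 0.12 to -x_g
def delta(p): return T.inv().apply(np.array(p)-st['tcp_pos'])*1000
print('to over gauge, z .32',delta([.492,.298,.32]), 'stage',delta([.492,.298,.231]))
E
```

```text
309.70691628693146 317.4881504223219 198.92600874437352 cam in tool [ 0.081 -0.    -0.142] axis [-0.317  0.     0.948]
img right [ 0.004  0.161 -0.012]
[[ 0.92   0.393 -0.   ]
 [ 0.393 -0.92   0.001]
 [ 0.    -0.001 -1.   ]]
to over gauge, z .32 [ 569.526 -630.607  -88.491] stage [ 569.513 -630.52     0.509]
```

Emit:
{"op": "apply_moves", "data": {"commands": [{"tx": 420, "ty": -262, "tz": -100, "twist": -2.54}, {"tx": 420, "ty": -262, "tz": -100, "twist": -2.54}, {"tx": 420, "ty": -262, "tz": -100, "twist": -2.54}, {"tx": 420, "ty": -262, "tz": -100, "twist": -2.54}, {"tx": 420, "ty": -262, "tz": -100, "twist": -2.54}, {"tx": 420, "ty": -262, "tz": -100, "twist": -2.54}, {"tx": 420, "ty": -262, "tz": -100, "twist": -2.54}, {"tx": 420, "ty": -262, "tz": -100, "twist": -2.54}, {"tx": 490, "ty": -648, "tz": -70, "twist": -2.54}, {"tx": 490, "ty": -648, "tz": -70, "twist": -2.54}]}}

```text
$.commands[0]: bad value
```

```bash
cat >> h.py <<'E'
np.set_printoptions(precision=3,suppress=True)
def to(p,yaw=None):
    st=status.state();T=R.from_quat(st['tool_rot']);M=T.as_matrix();y=np.arctan2(M[1,0],M[0,0])
    print('t',st['time_s'],'tcp',st['tcp_pos'],'yaw',y,'tilt',M[:,2],'q',st['q'])
    print('shift',T.inv().apply(np.array(p)-st['tcp_pos'])*1000,'twist',None if yaw is None else (y-yaw+np.pi)%(2*np.pi)-np.pi)
E
python3 -c "
from h import *
to([.404,.316,.18],2.94)"
```

```text
t 0.15 tcp [ 0.216 -0.506  0.231] yaw 0.4038183484395906 tilt [-0.     0.001 -1.   ] q [-1.32   0.259  0.021  1.334 -0.     1.418]
shift [ 495.657 -681.6     51.549] twist -2.536181651560409
```

Emit:
{"op": "apply_moves", "data": {"commands": [{"tx": 420, "ty": -262, "tz": -100, "twist": -2.54, "gripper": 85}, {"tx": 420, "ty": -262, "tz": -100, "twist": -2.54, "gripper": 85}, {"tx": 420, "ty": -262, "tz": -100, "twist": -2.54, "gripper": 85}, {"tx": 420, "ty": -262, "tz": -100, "twist": -2.54, "gripper": 85}, {"tx": 420, "ty": -262, "tz": -100, "twist": -2.54, "gripper": 85}, {"tx": 420, "ty": -262, "tz": -100, "twist": -2.54, "gripper": 85}, {"tx": 420, "ty": -262, "tz": -100, "twist": -2.54, "gripper": 85}, {"tx": 420, "ty": -262, "tz": -100, "twist": -2.54, "gripper": 85}, {"tx": 490, "ty": -648, "tz": -70, "twist": -2.54, "gripper": 85}, {"tx": 490, "ty": -648, "tz": -70, "twist": -2.54, "gripper": 85}]}}

```text
time_s: 1.4
tcp_pos: [0.4698, 0.0198, 0.3205]
tool_rot: [0.415, 0.91, -0.0, -0.0]
wrist_force: [0.4, 0.9, -0.2]
opening: 0.993
grasp_force: 0.0
```

```bash
python3 -c "
from h import *
to([.404,.316,.18],2.94)"
```

```text
t 1.4 tcp [0.47 0.02 0.32] yaw 2.2849721795405866 tilt [-0.001  0.    -1.   ] q [-0.137  0.109  0.056  1.519  0.     0.72 ]
shift [266.8   144.364 140.607] twist -0.6550278204594133
```

Emit:
{"op": "apply_moves", "data": {"commands": [{"tx": 267, "ty": 144, "tz": 20, "twist": -0.65, "gripper": 85}, {"tx": 267, "ty": 144, "tz": 20, "twist": -0.65, "gripper": 85}, {"tx": 267, "ty": 144, "tz": 20, "twist": -0.65, "gripper": 85}, {"tx": 267, "ty": 144, "tz": 20, "twist": -0.65, "gripper": 85}, {"tx": 267, "ty": 144, "tz": 140, "twist": -0.65, "gripper": 85}, {"tx": 267, "ty": 144, "tz": 140, "twist": -0.65, "gripper": 85}, {"tx": 267, "ty": 144, "tz": 140, "twist": -0.65, "gripper": 85}, {"tx": 267, "ty": 144, "tz": 140, "twist": -0.65, "gripper": 85}]}}

```text
time_s: 2.4
tcp_pos: [0.406, 0.3143, 0.1818]
tool_rot: [0.106, 0.994, -0.0, -0.0]
wrist_force: [0.8, 0.8, 0.7]
opening: 0.995
grasp_force: 0.0
```

```bash
python3 - <<'E'
from h import *
to([.492,.298,.191],2.94)
im=save('wrist','w1'); f=im['frame'][:,:,::-1]
cv2.imwrite('pics/w1b.png',cv2.resize(f,(800,500),interpolation=cv2.INTER_CUBIC))
E
```

```text
t 2.4 tcp [0.406 0.314 0.182] yaw 2.929207605699875 tilt [-0. -0. -1.] q [ 0.495  0.217 -0.163  1.192 -0.     0.708]
shift [-87.535   2.167  -9.185] twist -0.010792394300124908
```

View pics/w1b.png

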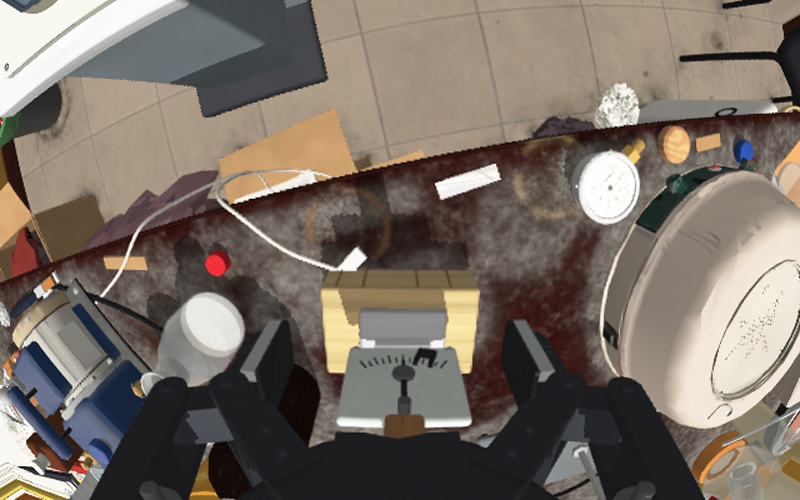

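The wrist picture (800×500) shows the dial face-on. The pointer hangs from about (404,415), its bob is at (403,373), and the black marker is at (425,356), right of centre (+y). The glass flask is at (205,330), near the tool's left finger.

```bash
python3 - <<'E'
from h import *
im=load('w1'); f=im['frame'][:,:,::-1]
x0,y0,w,h=262,265,118,85
cv2.imwrite('pics/dial.png',cv2.resize(f[y0:y0+h,x0:x0+w],(w*6,h*6),interpolation=cv2.INTER_CUBIC))
E
```

```text
(no output)
```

View pics/dial.png

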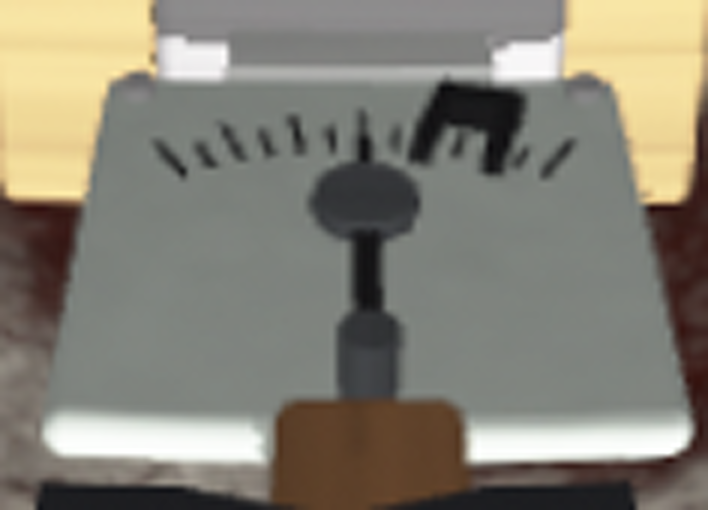

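```bash
python3 - <<'E'
from h import *
im=load('w1'); P=lambda x,y:(262+x/6,265+y/6)
yaw=-.2; xg=np.array([np.cos(yaw),np.sin(yaw),0]); yg=np.array([-xg[1],xg[0],0])
c=np.array([.492,.298,.045])
def g(x,y,off):
    p=onplane(im,*P(x,y),c+off*xg,xg,True)-c; return np.array([p@yg,p[2]])*1000
pl,pr=g(108,85,-.004),g(612,88,-.004); ql,qr=g(45,425,-.004),g(692,425,-.004)
print('plate bottom/top corners (±42, 22/106)',pl,pr,ql,qr)
y0=(ql[0]+qr[0])/2
for n,a,off in [('tickC',(363,130),-.004),('tickL',(170,158),-.004),('tickR',(558,158),-.004),('prongL',(425,155),-.006),('prongR',(495,170),-.006),('prongLm',(430,138),-.006),('prongRm',(503,150),-.006),('bob',(365,203),-.010),('tip',(365,120),-.01)]:
    p=g(*a,off); print(n,p-[y0,0],'ang',np.arctan2(p[0]-y0,98-p[1]),'r',np.hypot(p[0]-y0,98-p[1]))
E
```

```text
plate bottom/top corners (±42, 22/106) [-38.866  27.728] [42.052 30.651] [-38.673 107.49 ] [ 42.281 109.277]
tickC [ 0.247 40.671] ang 0.004315136023977062 r 57.32926890600304
tickL [-29.053  47.974] ang -0.5261533064478912 r 57.85010191609428
tickR [29.559 49.421] ang 0.5466350144494847 r 56.86523651648032
prongL [ 9.387 50.459] ang 0.19494111028704963 r 48.458382538354385
prongR [19.552 54.753] ang 0.42460471193062616 r 47.46118337511867
prongLm [10.332 46.009] ang 0.1961701695772878 r 53.00722564475476
prongRm [21.136 49.657] ang 0.41216276828869236 r 52.76108686494226
bob [ 0.207 67.544] ang 0.0067867304961421815 r 30.45711414260542
tip [ 0.504 46.644] ang 0.00981924278603281 r 51.358197403974536
```

Emit:
{"op": "apply_moves", "data": {"commands": [{"tx": 0, "ty": 2, "tz": -50, "twist": -0.18, "gripper": 85}, {"tx": -60, "ty": 4, "tz": -55, "twist": -0.36, "gripper": 85}, {"tx": -88, "ty": 4, "tz": -55, "twist": -0.54, "gripper": 85}, {"tx": -88, "ty": 4, "tz": -55, "twist": -0.72, "gripper": 85}, {"tx": -88, "ty": 4, "tz": -55, "twist": -0.9, "gripper": 85}, {"tx": -88, "ty": 4, "tz": -55, "twist": -1.08, "gripper": 85}, {"tx": -88, "ty": 4, "tz": -55, "twist": -1.26, "gripper": 85}, {"tx": -88, "ty": 4, "tz": -55, "twist": -1.44, "gripper": 85}, {"tx": -88, "ty": 4, "tz": -55, "twist": -1.58, "gripper": 85}, {"tx": -88, "ty": 4, "tz": -55, "twist": -1.58, "gripper": 85}]}}

```text
time_s: 3.7
tcp_pos: [0.4935, 0.299, 0.2384]
tool_rot: [-0.631, 0.776, -0.001, 0.002]
wrist_force: [-0.2, -0.5, -1.1]
opening: 0.991
grasp_force: 0.0
```

```bash
python3 - <<'E'
from h import *
to([.492,.298,.191],-1.77)
im=save('wrist','w2'); f=im['frame'][:,:,::-1]
cv2.imwrite('pics/w2b.png',cv2.resize(f[150:400,170:470],None,fx=2,fy=2,interpolation=cv2.INTER_CUBIC))
E
```

```text
t 3.7 tcp [0.494 0.299 0.238] yaw -1.7767418238917099 tilt [ 0.003  0.001 -1.   ] q [ 0.399  0.301  0.1    1.366 -0.    -0.965]
shift [ 1.391  1.433 47.398] twist -0.006741823891709853
```

View pics/w2b.png

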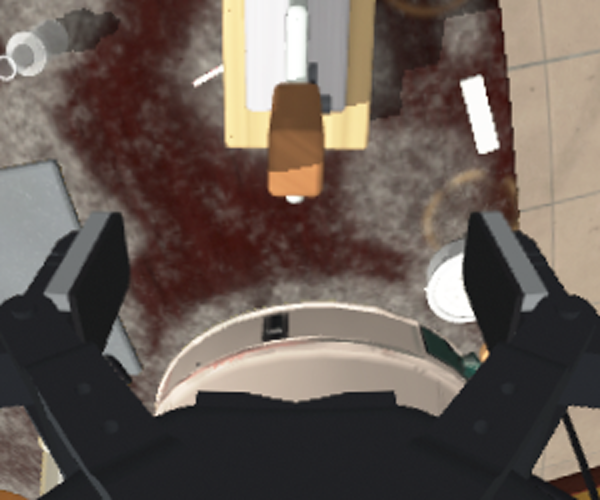

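The wrist view shows the grip's top face at crop (295,178), centred between the pads. I'll cast that onto z = 0.203 to check the offset along y.

```bash
python3 - <<'E'
from h import *
im=load('w2')
for p in [(268,193),(323,193),(270,163),(323,163)]: print(onz(im,170+p[0]/2,150+p[1]/2,.203,True))
to([.492,.298,.191],-1.77)
E
```

```text
[0.504 0.307 0.203]
[0.487 0.311 0.203]
[0.501 0.297 0.203]
[0.485 0.3   0.203]
t 3.75 tcp [0.493 0.299 0.238] yaw -1.7786582918725102 tilt [ 0.003  0.001 -1.   ] q [ 0.4    0.302  0.099  1.365 -0.    -0.963]
shift [ 1.467  1.245 47.02 ] twist -0.008658291872510215
```

Emit:
{"op": "apply_moves", "data": {"commands": [{"tx": 0, "ty": 0, "tz": 25, "twist": 0, "gripper": 85}, {"tx": 0, "ty": 0, "tz": 47, "twist": 0, "gripper": 60}, {"tx": 0, "ty": 0, "tz": 47, "twist": 0, "gripper": 30}, {"tx": 0, "ty": 0, "tz": 47, "twist": 0, "gripper": 10}, {"tx": 0, "ty": 0, "tz": 47, "twist": 0, "gripper": 10}, {"tx": 0, "ty": 0, "tz": 47, "twist": 0, "gripper": 10}, {"tx": 0, "ty": 0, "tz": 47, "twist": 0, "gripper": 10}, {"tx": 0, "ty": 0, "tz": 47, "twist": 0, "gripper": 10}], "grip_force": 20}}

```text
time_s: 4.75
tcp_pos: [0.4933, 0.3, 0.1905]
tool_rot: [-0.631, 0.775, -0.001, 0.001]
wrist_force: [0.4, -0.5, 6.3]
opening: 0.201
grasp_force: 22.8
```

Emit:
{"op": "apply_moves", "data": {"commands": [{"tx": 0, "ty": 0, "tz": -8, "twist": 0, "gripper": 10}, {"tx": 0, "ty": 0, "tz": -30, "twist": 0, "gripper": 10}, {"tx": 0, "ty": 0, "tz": -70, "twist": 0, "gripper": 10}, {"tx": 0, "ty": 0, "tz": -115, "twist": 0, "gripper": 10}, {"tx": 0, "ty": 0, "tz": -155, "twist": 0, "gripper": 10}, {"tx": 0, "ty": 0, "tz": -170, "twist": 0, "gripper": 10}, {"tx": 0, "ty": 0, "tz": -170, "twist": 0, "gripper": 10}]}}

```text
time_s: 5.62
tcp_pos: [0.4927, 0.2999, 0.36]
tool_rot: [-0.632, 0.775, -0.0, 0.001]
wrist_force: [0.0, 1.0, -3.5]
opening: 0.204
grasp_force: 21.6
```

```bash
python3 - <<'E'
from h import *
to([.514,-.320,.36],-3.14)
print(status.state()['wrist_force'],status.state()['grasp_force'])
im=save('wrist','w3'); f=im['frame'][:,:,::-1]
cv2.imwrite('pics/w3b.png',cv2.resize(f[150:400,170:470],None,fx=2,fy=2,interpolation=cv2.INTER_CUBIC))
E
```

```text
t 5.625 tcp [0.493 0.3   0.36 ] yaw -1.7744061285555432 tilt [ 0.001  0.001 -1.   ] q [ 0.401  0.308  0.415  1.677  0.    -0.966]
shift [ 602.735 -146.239   -0.297] twist 1.3655938714444567
[ 0.046  1.037 -3.503] 21.5796759724617
```

View pics/w3b.png

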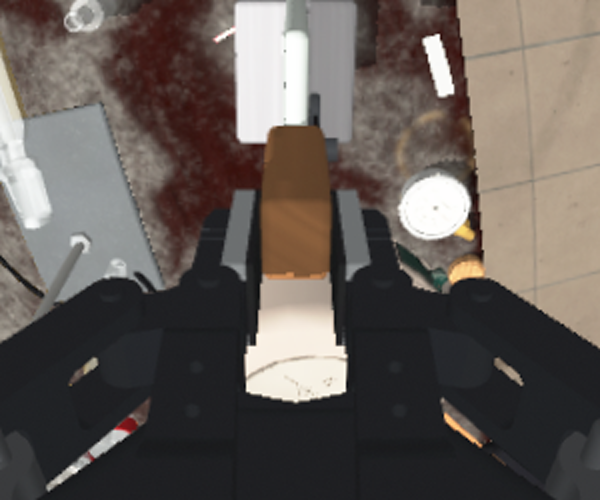

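The gauge is lifted and hangs straight in the pads. Its foot's left edge is at crop row 143, columns 237–355. I'll use this to work out the foot's offset from the TCP.

```bash
python3 - <<'E'
from h import *
im=load('w3'); st=status.state(); T=R.from_quat(st['tool_rot']); tp=st['tcp_pos']
for p in [(237,143),(355,143),(237,5),(353,5)]: print(T.inv().apply(onz(im,170+p[0]/2,150+p[1]/2,tp[2]-.1335,True)-tp)*1000)
f=im['frame']; print(f[150:152,290:350:8].mean(0).astype(int)) 
# full column scan for far foot edge
print([tuple(f[v,303]) for v in range(90,226,6)])
E
```

```text
[-34.326 -28.364 133.484]
[-34.374  28.969 133.502]
[ 33.246 -26.379 133.498]
[ 33.178  26.235 133.515]
[[170 168 170]
 [173 170 172]
 [174 172 174]
 [158 164 158]
 [125 128 125]
 [128 127 128]
 [127 125 126]
 [107 105 105]]
[(np.uint8(116), np.uint8(106), np.uint8(99)), (np.uint8(129), np.uint8(120), np.uint8(113)), (np.uint8(101), np.uint8(88), np.uint8(81)), (np.uint8(114), np.uint8(98), np.uint8(70)), (np.uint8(244), np.uint8(223), np.uint8(160)), (np.uint8(244), np.uint8(223), np.uint8(160)), (np.uint8(244), np.uint8(223), np.uint8(160)), (np.uint8(244), np.uint8(223), np.uint8(159)), (np.uint8(244), np.uint8(223), np.uint8(160)), (np.uint8(244), np.uint8(223), np.uint8(160)), (np.uint8(141), np.uint8(140), np.uint8(141)), (np.uint8(239), np.uint8(237), np.uint8(238)), (np.uint8(238), np.uint8(237), np.uint8(238)), (np.uint8(239), np.uint8(238), np.uint8(238)), (np.uint8(239), np.uint8(237), np.uint8(237)), (np.uint8(239), np.uint8(237), np.uint8(238)), (np.uint8(239), np.uint8(237), np.uint8(238)), (np.uint8(239), np.uint8(237), np.uint8(237)), (np.uint8(238), np.uint8(236), np.uint8(237)), (np.uint8(238), np.uint8(236), np.uint8(237)), (np.uint8(238), np.uint8(236), np.uint8(237)), (np.uint8(218), np.uint8(206), np.uint8(200)), (np.uint8(116), np.uint8(78), np.uint8(51))]
```

Emit:
{"op": "apply_moves", "data": {"commands": [{"tx": 18, "ty": -4, "tz": -10, "twist": 0.04, "gripper": 10}, {"tx": 54, "ty": -13, "tz": -16, "twist": 0.12, "gripper": 10}, {"tx": 100, "ty": -24, "tz": -16, "twist": 0.24, "gripper": 10}, {"tx": 150, "ty": -36, "tz": -16, "twist": 0.36, "gripper": 10}, {"tx": 200, "ty": -48, "tz": -16, "twist": 0.5, "gripper": 10}, {"tx": 250, "ty": -61, "tz": -16, "twist": 0.64, "gripper": 10}, {"tx": 300, "ty": -73, "tz": -16, "twist": 0.78, "gripper": 10}, {"tx": 350, "ty": -85, "tz": -16, "twist": 0.92, "gripper": 10}, {"tx": 400, "ty": -97, "tz": -16, "twist": 1.06, "gripper": 10}, {"tx": 450, "ty": -109, "tz": -16, "twist": 1.2, "gripper": 10}]}}

```text
time_s: 6.92
tcp_pos: [0.5073, -0.1652, 0.3749]
tool_rot: [-0.08, 0.997, 0.0, -0.0]
wrist_force: [-0.1, -0.6, -3.2]
opening: 0.202
grasp_force: 21.5
```

```bash
python3 -c "
from h import *
to([.512,-.320,.36],-3.14)"
```

```text
t 6.925 tcp [ 0.507 -0.165  0.375] yaw -2.9807833906233636 tilt [-0.001  0.    -1.   ] q [-0.472  0.233  0.348  1.687 -0.    -0.633]
shift [  20.099 -153.61    14.889] twist 0.1592166093766365
```

Emit:
{"op": "apply_moves", "data": {"commands": [{"tx": 6, "ty": -50, "tz": 0, "twist": 0.06, "gripper": 10}, {"tx": 13, "ty": -100, "tz": 0, "twist": 0.16, "gripper": 10}, {"tx": 18, "ty": -140, "tz": 0, "twist": 0.16, "gripper": 10}, {"tx": 20, "ty": -153, "tz": 10, "twist": 0.16, "gripper": 10}, {"tx": 20, "ty": -153, "tz": 45, "twist": 0.16, "gripper": 10}, {"tx": 20, "ty": -153, "tz": 85, "twist": 0.16, "gripper": 10}, {"tx": 20, "ty": -153, "tz": 105, "twist": 0.16, "gripper": 10}, {"tx": 20, "ty": -153, "tz": 115, "twist": 0.16, "gripper": 10}, {"tx": 20, "ty": -153, "tz": 115, "twist": 0.16, "gripper": 10}]}}

```text
time_s: 8.05
tcp_pos: [0.5137, -0.3169, 0.26]
tool_rot: [-0.004, 1.0, 0.0, -0.0]
wrist_force: [0.8, 0.4, -3.7]
opening: 0.202
grasp_force: 21.4
```

```bash
python3 - <<'E'
from h import *
to([.514,-.320,.2305],-3.14)
print(status.state()['wrist_force'])
im=save('wrist','w4'); f=im['frame'][:,:,::-1]
a=cv2.resize(f[90:400,170:470],(480,496),interpolation=cv2.INTER_CUBIC)
s=save('side','s4')['frame'][:,:,::-1]
b=cv2.resize(s[95:195,295:357],(308,496),interpolation=cv2.INTER_CUBIC)
cv2.imwrite('pics/c4.png',np.hstack([a,b]))
E
```

```text
t 8.05 tcp [ 0.514 -0.317  0.26 ] yaw -3.134541576989628 tilt [-0.001  0.001 -1.   ] q [-0.692  0.348  0.222  1.446  0.    -0.699]
shift [-0.288 -3.147 29.464] twist 0.005458423010372027
[ 0.779  0.432 -3.687]
```

View pics/c4.png

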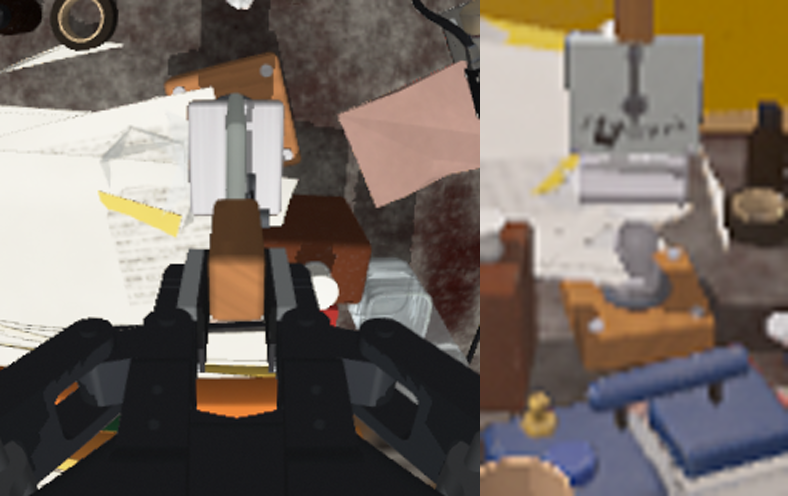

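Side crop: the gauge hangs above the stud and the dial faces the camera. The ball is at crop (637,245). The wrist crop shows the block's screws at (175,88), (267,70) and (288,155), and the tin and flask stand clear. I'll refine the stud centre from these.

```bash
python3 - <<'E'
from h import *
s=load('s4');w=load('w4');t=load('top0')
print('ball side',onz(s,295+(637-480)/308*62,95+245/4.96,.069))
print('ball top', onz(t,*(385+(627-390)/6,155+292/6),.069))
k=1.6
A,B,C=[onz(w,170+u/k,90+v/k,.031,True) for u,v in [(175,88),(267,70),(288,155)]]
print(A,B,C,(A+C)/2, np.linalg.norm(A-B),np.linalg.norm(B-C))
# side screws from first crop
for p in [(712,97),(742,167),(620,185)]: print(onz(s,280+(p[0]-390)/6,130+p[1]/6,.031))
st=status.state(); print(st['tcp_pos'])
# ball blob
f=s['frame'].astype(int); r=f[135:160,318:337]; print(r.mean(2).astype(int))
E
```

```text
ball side [ 0.513 -0.314  0.069]
ball top [ 0.515 -0.319  0.069]
[ 0.487 -0.363  0.031] [ 0.473 -0.294  0.031] [ 0.54  -0.276  0.031] [ 0.514 -0.32   0.031] 0.07076176426923209 0.06878718838722457
[ 0.491 -0.359  0.031]
[ 0.473 -0.293  0.031]
[ 0.539 -0.275  0.031]
[ 0.514 -0.317  0.261]
[[120 120 120 120 118 120 121 119 117 117 117 117 116 116 115 116 119 123
  104]
 [191 195 193 193 193 191 190 192 195 196 197 194 195 199 200 200 196 117
  203]
 [210 210 200 204 210 213 211 213 217 218 218 216 215 218 219 222 221 199
  188]
 [208 207 201 199 202 208 214 219 220 221 219 216 216 218 219 197 194 169
  122]
 [206 206 207 206 206 207 165 172 173 174 188 194 188 196 167 139 131  98
  102]
 [206 201 173 188 207 159 113 120 123 123 137 145 157 138 100 101  94  96
  101]
 [204 192 186 192 190 113 125 129 131 131 125 120 129 111 105 105 101 103
  105]
 [194 197 201 201 178 120 129 135 138 133 131 123 109 100 108 110 106 106
  108]
 [198 200 201 200 170 120 130 138 143 134 130 124 125 187 100 107 110 112
  112]
 [200 200 200 199 157 117 127 132 136 131 129 121 132 217 139 100 109 112
  108]
 
[... 514 characters left out ...]
 174 177 171 125 121 116  82  71  78  82  80
   81]
 [159 138 142 158 179 167 158 155 157 153 124 118 109  76  70  73  82  80
   82]
 [116 103 106 106 129 144 134 119 125 123 122 119  92  71  72  71  82  81
   82]
 [121 114 103 111 113 125 122 102 106 102  93  91  74  70  68  76  82  79
   82]
 [124 121  95  96 102 110 112 104 108 106  99  88  81  68  74  81  82  79
   80]
 [125 123 114 114  88  88  89  89  89  89  85  79  76  75  79  83  82  81
   79]
 [104 124 121 122 114 114  99  71  73  72  82 115 112 108  77  80  80  78
   78]
 [ 83 124 122 122 123 126 121 115 116 116 117 126 123 121 110 116 116 113
  110]
 [155 148 122 121 122 125 126 127 128 128 128 125 123 119 121 128 129 126
  122]]
```

Emit:
{"op": "apply_moves", "data": {"commands": [{"tx": 0, "ty": 0, "tz": 15, "twist": 0, "gripper": 10}, {"tx": 0, "ty": -1, "tz": 26, "twist": 0, "gripper": 10}, {"tx": 0, "ty": -1, "tz": 30, "twist": 0, "gripper": 10}, {"tx": 0, "ty": -1, "tz": 32, "twist": 0, "gripper": 10}, {"tx": 0, "ty": -1, "tz": 34, "twist": 0, "gripper": 10}, {"tx": 0, "ty": -1, "tz": 34, "twist": 0, "gripper": 10}, {"tx": 0, "ty": -1, "tz": 34, "twist": 0, "gripper": 10}, {"tx": 0, "ty": -1, "tz": 34, "twist": 0, "gripper": 10}]}}

```text
time_s: 9.15
tcp_pos: [0.5141, -0.3182, 0.2263]
tool_rot: [-0.004, 1.0, -0.0, 0.0]
wrist_force: [0.1, 0.6, -0.7]
opening: 0.203
grasp_force: 21.8
```

```bash
cat >> h.py <<'E'
def dial(name,lean=0.):
    im=save('side',name); to([.514,-.318,.2305],-3.14); st=status.state(); print('F',st['wrist_force'],'M',st['wrist_torque'],'grip',st['grasp_force'],st['opening']); return im
E
python3 - <<'E'
from h import *
im=dial('s5')
f=im['frame'].astype(int)
# plate mask: grey-greenish dial; print corners via mask in the window
r=f[95:160,295:357]; m=((abs(r[:,:,0]-r[:,:,1])<14)&(r.sum(2)>330)&(r.sum(2)<480)).astype(np.uint8)
print('\n'.join(''.join('#' if v else '.' for v in row) for row in m))
E
```

```text
t 9.2 tcp [ 0.514 -0.318  0.226] yaw -3.134363318230474 tilt [ 0. -0. -1.] q [-0.693  0.354  0.147  1.364  0.    -0.7  ]
shift [ 0.105  0.212 -4.173] twist 0.005636681769526142
F [-0.972  0.38  -0.284] M [ 0.163  0.243 -0.012] grip 21.801444590091705 0.2023649794591005
............................#.....#...........................
............................#.....#...........................
............................#.....#...........................
............................#.....#...........................
............................#.....#...........................
............................#.....#...........................
............................#.....#...........................
............................#....#............................
..............................................................
..............................................................
..............................................................
..............................................................
..............................................................
...........
[... 2564 characters left out ...]
.......
..............................######..........................
..............................######..........................
.............###..............######..........................
.........................##.########..........................
...........................########...........................
..........................###.................................
..............................................................
..............................................................
...........................................##.................
............####..............................................
............#####.............................................
```

Emit:
{"op": "apply_moves", "data": {"commands": [{"tx": 0, "ty": 0, "tz": 1.5, "twist": 0, "gripper": 10}, {"tx": -4, "ty": 0, "tz": 1.6, "twist": 0, "gripper": 10}, {"tx": -8, "ty": 0, "tz": 1.7, "twist": 0, "gripper": 10}, {"tx": -12, "ty": 0, "tz": 2, "twist": 0, "gripper": 10}, {"tx": -16, "ty": 0, "tz": 2.3, "twist": 0, "gripper": 10}, {"tx": -20, "ty": 0, "tz": 2.7, "twist": 0, "gripper": 10}, {"tx": -20, "ty": 0, "tz": 2.7, "twist": 0, "gripper": 10}]}}

```text
time_s: 10.07
tcp_pos: [0.5344, -0.318, 0.2233]
tool_rot: [-0.004, 1.0, 0.0, -0.0]
wrist_force: [-0.9, 0.5, -0.1]
opening: 0.204
grasp_force: 21.9
```

```bash
cat >> h.py <<'E'
def show(im):
    r=im['frame'].astype(int)[95:160,290:357]; m=((abs(r[:,:,0]-r[:,:,1])<14)&(r.sum(2)>330)&(r.sum(2)<480)).astype(np.uint8)[15:48]
    print('\n'.join(''.join('#' if v else '.' for v in row) for row in m))
E
python3 - <<'E'
from h import *
show(dial('s6'))
E
```

```text
t 10.125 tcp [ 0.534 -0.318  0.223] yaw -3.1341816011727066 tilt [-0.  0. -1.] q [-0.672  0.385  0.187  1.373  0.    -0.679]
shift [20.24   0.181 -7.181] twist 0.005818398827293514
F [-1.125  0.092  1.182] M [-0.049  0.309  0.026] grip 21.913258731365204 0.2041563639127493
...................................................................
........................................##.........................
........................................####.......................
....................................########.#.....................
.................................#############.....................
........................#######..#############.....................
...................############..#############.....................
...................############..#############.....................
....................###########..#############.....................
....................###########..#############.....................
....................###########..#############.....................
....................###########..##############....................
..........
[... 717 characters left out ...]
#..#................
......................#####....#################...................
......................#####....#################...................
......................#.###################........#...............
.......................###########.########........#...............
.............................#################.....#...............
.........................#####.###############.....................
..........................##...#########............#..............
....................................................#..............
....................................................#..............
...#..###......................................###.................
```

Emit:
{"op": "apply_moves", "data": {"commands": [{"tx": -4, "ty": 0, "tz": 0.5, "twist": 0, "gripper": 10}, {"tx": -8, "ty": 0, "tz": 1.2, "twist": 0, "gripper": 10}, {"tx": -12, "ty": 0, "tz": 1.9, "twist": 0, "gripper": 10}, {"tx": -16, "ty": 0, "tz": 2.7, "twist": 0, "gripper": 10}, {"tx": -20, "ty": 0, "tz": 3.6, "twist": 0, "gripper": 10}, {"tx": -23, "ty": 0, "tz": 4.3, "twist": 0, "gripper": 10}, {"tx": -23, "ty": 0, "tz": 4.3, "twist": 0, "gripper": 10}, {"tx": -23, "ty": 0, "tz": 4.3, "twist": 0, "gripper": 10}, {"tx": -23, "ty": 0, "tz": 4.3, "twist": 0, "gripper": 10}, {"tx": -23, "ty": 0, "tz": 4.3, "twist": 0, "gripper": 10}]}}

```text
time_s: 11.38
tcp_pos: [0.5571, -0.3179, 0.2193]
tool_rot: [-0.004, 1.0, -0.0, 0.0]
wrist_force: [-0.6, -0.4, -0.1]
opening: 0.205
grasp_force: 21.8
```

```bash
python3 - <<'E'
from h import *
im=dial('s7'); w=save('wrist','w7')
f=im['frame'][:,:,::-1]
a=cv2.resize(f[90:165,285:360],(525,525),interpolation=cv2.INTER_CUBIC)
b=cv2.resize(w['frame'][150:300,280:355][:,:,::-1],(262,525),interpolation=cv2.INTER_CUBIC)
cv2.imwrite('pics/c7.png',np.hstack([a,b]))
E
```

```text
t 11.425 tcp [ 0.557 -0.318  0.219] yaw -3.1344282628849864 tilt [ 0. -0. -1.] q [-0.649  0.421  0.234  1.383  0.    -0.656]
shift [ 43.048   0.195 -11.27 ] twist 0.005571737115013686
F [-1.062  0.073  0.569] M [-0.032  0.158  0.024] grip 21.78508311510086 0.2023420562156528
```

View pics/c7.png

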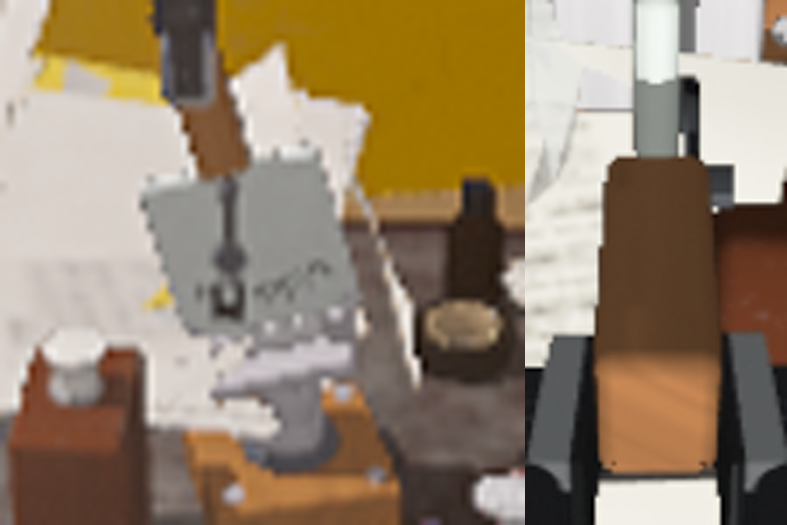

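The side crop shows the gauge leaning with its foot on the stud. The pointer (x≈229) hangs between the marker's prongs (213 and 240), and the tin is untouched. Next I'll put numbers on the angle and the foot's centring.

```bash
python3 - <<'E'
from h import *
im=load('s7')
def g(u,v,y): 
    p=onplane(im,285+u/7,90+v/7,[0,y,0],[0,1,0]); return np.array([p[0],p[2]])*1000
yf=-.318+.004
C=[g(145,190,yf),g(322,152,yf),g(360,300,yf),g(192,330,yf)]
print('plate',C)
lean=[np.arctan2((C[0]-C[1])[0]*0-(C[0]-C[1])[1],(C[0]-C[1])[0]),np.arctan2((C[0]-C[3])[0],(C[0]-C[3])[1]),np.arctan2((C[1]-C[2])[0],(C[1]-C[2])[1])]
print('lean top,left,right',lean)
# foot centre from plate: plate centre at 64 mm up, foot middle 0
th=np.mean(lean); c=np.mean(C,0); print('foot mid',c-64*np.array([np.sin(th),np.cos(th)]))
pv=g(230,192,yf+.008)
for n,p in dict(bob=(229,258),L=(213,298),R=(240,300)).items():
    d=g(*p,yf+(.006 if n=='bob' else .002))-c-34*np.array([np.sin(th),np.cos(th)]); print(n,d,'from plumb',np.arctan2(d[0],-d[1]),np.hypot(*d))
p=.514; 
# kinematic lean
from scipy.optimize import brentq
for H in (146,150,154): print(H,brentq(lambda a:(16+H)*np.sin(a)-16*a*np.cos(a)-43,0,.6))
E
```

```text
plate [array([577.401, 169.774]), array([499.104, 189.751]), array([481.498, 113.948]), array([558.514,  96.488])]
lean top,left,right [np.float64(0.2498071519694552), np.float64(0.2522268549334276), np.float64(0.22821763646349394)]
foot mid [513.704  80.377]
bob [  3.066 -36.392] from plumb 0.08404420308625948 36.52044297088556
L [ 10.989 -60.213] from plumb 0.18051543902184689 61.20707004807613
R [ -1.298 -61.09 ] from plumb -0.02123806089093598 61.10374755001024
146 0.2979517928329586
150 0.2898496009189215
154 0.2821786871811502
```

Emit:
{"op": "apply_moves", "data": {"commands": [{"tx": -2, "ty": 0, "tz": 0.5, "twist": 0, "gripper": 10}, {"tx": -2, "ty": 0, "tz": 0.5, "twist": 0, "gripper": 10}, {"tx": -2, "ty": 0, "tz": 0.5, "twist": 0, "gripper": 10}, {"tx": -2, "ty": 0, "tz": 0.5, "twist": 0, "gripper": 10}, {"tx": -2, "ty": 0, "tz": 0.5, "twist": 0, "gripper": 10}, {"tx": -2, "ty": 0, "tz": 0.5, "twist": 0, "gripper": 10}, {"tx": -2, "ty": 0, "tz": 0.5, "twist": 0, "gripper": 10}, {"tx": -2, "ty": 0, "tz": 0.5, "twist": 0, "gripper": 10}, {"tx": -2, "ty": 0, "tz": 0.5, "twist": 0, "gripper": 10}, {"tx": -2, "ty": 0, "tz": 0.5, "twist": 0, "gripper": 10}]}}

```text
time_s: 12.72
tcp_pos: [0.5591, -0.3179, 0.2187]
tool_rot: [-0.004, 1.0, -0.0, 0.0]
wrist_force: [-1.5, 0.4, 0.1]
opening: 0.204
grasp_force: 21.8
```

```bash
python3 - <<'E'
from h import *
im=dial('s8')
for n in('s7','s8'): print(load(n)['frame'].mean(2).astype(int)[118:137,308:328])
E
```

```text
t 12.775 tcp [ 0.559 -0.318  0.219] yaw -3.1343849189439172 tilt [ 0. -0. -1.] q [-0.647  0.425  0.238  1.384 -0.    -0.655]
shift [ 45.074   0.199 -11.832] twist 0.005615081056082882
F [-1.324  0.07   1.109] M [-0.009  0.389 -0.029] grip 21.787300407886505 0.20467386723822692
[[145 146 147 148 147 147 148 145 109  69  91 152 147 146 146 146 146 146
  145 147]
 [147 147 147 147 146 148 147 148 135  67 101 152 146 147 146 146 145 146
  146 147]
 [147 147 147 146 146 147 147 147 146  66 103 152 147 146 146 144 146 145
  147 146]
 [147 147 147 145 145 146 147 148 145  65 102 150 146 145 145 145 145 145
  145 146]
 [148 147 146 145 146 146 147 149 146  66 101 151 147 145 146 145 146 145
  147 146]
 [147 147 146 145 146 146 146 148 145  65 102 152 148 146 146 146 145 145
  147 145]
 [146 145 146 146 147 146 145 144 130  79  98 141 148 146 146 145 145 144
  146 145]
 [146 146 146 146 146 147 146 135 106  77  82 108 150 146 145 143 145 144
  144 143]
 [144 145 146 145 146 146 145 120  81  73  73  81 130 146 143 142 143 143
  145 144]
 [147 146 145 145 145 146 144 112  71  75  73  79 126 146
[... 1709 characters left out ...]
 144 143
  142 127]
 [137 146 144 144 146 147 146 126 130  79 135 140 147 145 145 145 144 142
  126 134]
 [168 144 144 145 144 131 145  96 135  76 133 111 149 145 128 129 144 143
  134 128]
 [171 140 144 146 144 121 128  66  94  91 121  72 132 127 119 136 125 110
  113 136]
 [161 165 144 143 128 119 118  66  92 117 104  76 139 115 104 145 134 128
  129 144]
 [164 182 143 142 136 139 138  65  78  90  76  69 148 135 129 144 145 145
  144 142]
 [185 189 131 143 145 148 145  62  46  49  51  75 149 144 142 144 144 144
  142 146]
 [196 193 177 145 144 145 144 104  76  78  78  92 148 144 145 144 140 136
  142 223]
 [198 196 193 143 152 139 144 138 131 132 137 133 140 134 185 198 169 136
  144 196]]
```

```bash
python3 -c "
from h import *
print(order.job_done())"
```

```text
the job is handed in; nothing more can be done
None
```

I handed the job in at about 12.8 s with the foot pressing lightly on the stud, the gauge rocked about 0.3 rad so the pointer rests mid-gap in the marker, and the gripper still holding; I gripped it across its 18 mm thickness rather than the suggested 24 mm width so that it could pivot in the fingers.

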